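# Zero the kitchen scale

### The arm

A 6-joint arm with a two-finger parallel gripper is mounted at the origin on a cart in front of the work surface, level with it; the furniture and walls round the work are solid. World frame = base frame: x ahead of the robot, y to its left, z up, the work surface at z = 0. Lengths are in m, angles in degrees, forces in N, time in s.
With the tool pointing down it reaches from about 0.25 to 0.725 m from the base axis. Payload 9.7 kg.
Tool frame: the origin (TCP) lies at the very end of the fingers, on their centre line; the grasp point (between the pads) lies grasp_offset behind it (grasp_offset is the distance from the TCP to the grasp point, in m); z points along the fingers, y is the line along which they close (so a half turn about z gives the same grasp; the last joint's range is limited). The gripper opens to 85 mm and grips with 20 to 120 N. Pads are 22 mm wide; open, the fingers measure 114 mm over their backs; the gripper's body (76 mm by 85 mm) begins 54 mm behind the grasp point. The pads swing forward as they close: fully open they stand 13 mm farther back than shut.
Start: joints at [75.401, 4.979, 10.078, 95.1, 0, 90], TCP at [0.139, 0.532, 0.231] pointing down, gripper open.
Joint ranges: [-179.16, 179.16], [-48.56, 103.87], [-65.8, 70.77], [-126.05, 130.52], [-82.76, 87.17], [-180, 180]. Speed limits (degrees/s): [127.2, 127.2, 147.25, 180, 180, 180].

### API

Orientations are given as [roll, pitch, yaw] about the fixed x, y, z axes, in that order (R = Rz(yaw) Ry(pitch) Rx(roll)).
In Python, from workcell import get_obs, camera, calibration, job_done, recognise, cut_out, mark_of, grasp_offset gives the robot as it stands.
- The arm moves only by the tool servo_tool, never from a script. Its argument "moves" is a list of rows, each a list of 3 entries, a list of its own where there are three numbers: the turn, a rotation vector about the tool's x, y, z in degrees, then the shift along the tool's x, y, z in m, then the opening in per cent of the stroke, from 0 (shut) to 100 (fully open). In form: [[[ax, ay, az], [x, y, z], claw], ...]. A call has 1 to 12 rows; each row shifts and turns the commanded pose from where the row before left it, along the tool's axes as they then stand; what a row does not reach is not made up. A row lasts 1/10 s, in which the tool goes at most 50 mm and 8.59 degrees, less where a joint would pass 70% of its speed; a pose out of reach is approached as far as the arm can. A call is refused whole if a number of a shift passes 0.05 or a number of a turn 8.59, either way. A call with a gripper value outside its range is refused whole. The fingers move at their own pace and stop on an object; "force" is the grip in N (left out, the last holds). Time passes only in rows, so rows that do not move let the fingers close. It gives the time, the measured TCP pose, the force, the opening and the grip force at its end, in the units of the state.
- get_obs(): the state, without advancing time (a new reading comes with each control period).
- camera(name): name is "scene" or "top"; returns (picture, depth): 400x640x3 uint8, red, green, blue; 400x640 float32, m along the optical axis (not along the pixel's ray), 0 where there is no reading.
- calibration(name): a dict with "camera_matrix" (3x3 intrinsics, pixels), "R" (3x3) and "t" (3): a world point X has camera coordinates R X + t. Camera axes: x right, y down, z forward; pixel columns grow to the right and rows downward; lengths in m; the calibration is good to about 2 mm. A picture is of the moment at which its call begins. calibration takes no time and is no camera call.
- job_done(): hands the job in; it is judged then, once.
Trained networks look in the newest picture that a camera, given by its name, has taken for a name from the list of things; names that differ only in an ending like _2 or _b are one class to them, and where a whole thing is asked for, a point or a joint stands for the part that bears it (a point fixed in the world has none). Each returns a list of dicts, best first, with "score" (0 to 1); they miss things now and then, are a little off and sometimes report something else, mostly with a low value. They report only what shows in the picture. A call takes as long as a camera call. They do not tell look-alikes from the thing itself.
- recognise(name, camera): "xyz" ([x, y, z] in m, in the coordinates of the camera as it stood for that picture, good to about 4 mm: the middle of the surface that is visible of it).
- cut_out(name, camera): "mask" (400x640 bool, what is visible of it).
- mark_of(name, camera): "xyz" ([x, y, z] in m, in the coordinates of the camera as it stood for that picture, good to about 4 mm: a listed point, or the origin of a listed thing).
The state is a dict: "time": time; "q": joint angles; "qd": joint speeds; "joint_efforts": joint torques, N m; "ee_pos": TCP position; "tcp_rot": TCP orientation; "wrist_force": force on the tool from outside, world axes, zero at the start; "torque": the same for the moment, N m; "opening": finger opening in m; "grasp_force": force on a finger pad.
Only numpy, scipy, OpenCV 4.12 (cv2) and the standard library are available. Lean on these libraries where they do the work, as an engineer would, in place of code of your own. Each camera call takes 0.05 s, during which the arm holds its last target. There are 200 camera calls.

### The job

Zero the kitchen scale with the empty cup on it: with the fingertips, gently press the round button on its front edge all the way down, keep it down for at least two seconds, then let it come up and withdraw. Leave the two long bar-shaped buttons untouched, and do not pick up or shift the cup on the scale or the garlic, matchbox and spice jar beside it.

Things in the scene. Friction and masses are not known exactly. Their poses are not given: they have to be found in the camera images.
- scale: Flat white kitchen scale, 230 mm deep (its x), 220 mm wide (its y), housing top 24 mm above the table; stands firm. Origin: centre of its underside; x points from the button edge to the back, away from the robot (yaw within 0.4 rad), z up. Round steel pan (140 mm, top at 31 mm) centred at x = +40 mm. Three buttons in a row at x = -85 mm, y = +62, 0, -62 mm; which is where varies.
- round_top (a point): Centre of the top face of the round button, the one to press: a grey disc of 30 mm diameter whose top stands 36 mm above the table when up (12 mm above the housing). The point moves with the button; axes parallel to the scale's.
- round_button (a joint): Travel of the round button: 0 up, grows to 0.006 m fully down (end stop). Spring: about 0.8 N to start, about 3.8 N at the end stop; it comes up by itself. It counts as down from 0.004 m.
- round_key: The round button with its collar (35 mm diameter, 2 mm high). Origin: centre of the collar's underside on the housing top, 24 mm above the table; does not move.
- bar_a_key: Long bar-shaped push button on the scale, the same grey plastic as the others, 40 mm (along the scale's x) by 14 mm, on a 45 x 19 mm collar 2 mm high, standing 12 mm proud of the housing; to be left alone. Its place among the three varies. Origin: centre of the collar's underside on the housing top.
- bar_b_key: Long bar-shaped push button on the scale, the same grey plastic as the others, 40 mm (along the scale's x) by 14 mm, on a 45 x 19 mm collar 2 mm high, standing 12 mm proud of the housing; to be left alone. Its place among the three varies. Origin: centre of the collar's underside on the housing top.
- bar_a_button (a joint): Travel of the first bar button: 0 up, 0.006 m fully down; same spring. Stays up.
- bar_b_button (a joint): Travel of the second bar button: 0 up, 0.006 m fully down; same spring. Stays up.
- cup: Loose white cup, 53 mm tall, 65 mm wide, 94 mm with its handle (along its -y), standing on the scale's pan (rim 84 mm above the table). Origin: middle of its underside. To be left standing.
- garlic: Loose garlic bulb, 50 mm wide, 48 mm tall, on the table left of the scale. Origin: centre of its underside.
- matches: Loose matchbox, 38 x 56 x 15 mm, flat on the table right of the scale. Origin: centre of its underside.
- spice: Loose dark spice jar, 44 mm diameter, 96 mm tall, on the table right of the scale, beyond the matchbox. Origin: centre of its underside.
There are look-alikes about, which are no part of the job. Several things look just like the matches: the one meant starts nearest to the robot's base.

How it is judged:
By the outcome, as a careful person would: the job done as asked, in the order asked, and still so for the second after the job is handed in, with the robot touching nothing.
It also fails if it takes over 40 s, if anything falls off the work surface, if the arm or the gripper's body presses on something with over 40 N, if the wrist force passes 120 N, or if a joint passes its speed limit or range.

## Working session

There is one attempt and no reset: what is moved stays moved. The work goes in short steps, Python scripts to look and compute and a tool call to move; the robot and the scene stay as the last step left them, time stands still between calls to the robot, and variables do not carry over. Pictures are saved under pics/ and viewed, at most 10 in all, crops included, and the job is handed in when it is done.

Besides the shell and the picture viewer there is one more tool, called as name(argument=value, ...), one argument or row to a line, values as JSON. servo_tool: Moves the arm, as the interface text tells. Its arguments: {"type":"object","properties":{"moves":{"type":"array"},"force":{"type":"number"}},"required":["moves"]}

```bash
mkdir -p pics
cat > h.py <<'E'
import numpy as np, cv2
from workcell import *
def w(p,cam):
    c=calibration(cam); return np.array(c["R"]).T@(np.array(p)-np.array(c["t"]))
E
python3 - <<'E'
from h import *
for c in("scene","top"):
    im,d=camera(c); cv2.imwrite(f"pics/{c}.png",im[:,:,::-1])
    for n in("round_top","round_key","bar_a_key","scale","cup"):
        print(c,n,[(round(r["score"],2),w(r["xyz"],c).round(4).tolist()) for r in mark_of(n,c)[:3]])
o=get_obs();print(o["time"],o["ee_pos"],o["tcp_rot"],o["opening"],grasp_offset)
E
```

```text
scene round_top [(0.65, [0.4693, -0.0089, 0.0393])]
scene round_key [(0.59, [0.468, -0.0087, 0.0223]), (0.48, [0.4894, 0.0522, 0.0281]), (0.17, [0.4998, 0.1122, 0.0244])]
scene bar_a_key [(0.61, [0.4886, 0.0488, 0.026])]
scene scale [(0.78, [0.5666, 0.0321, 0.0007]), (0.67, [0.579, 0.2012, 0.0005])]
scene cup [(0.62, [0.6182, 0.0187, 0.0346])]
top round_top [(0.53, [0.471, -0.0063, 0.038])]
top round_key [(0.56, [0.4669, -0.0072, 0.0297])]
top bar_a_key [(0.74, [0.4837, 0.0517, 0.0213]), (0.72, [0.5604, 0.0306, -0.0001])]
top scale [(0.85, [0.5652, 0.0325, 0.0022])]
top cup [(0.89, [0.6148, 0.0233, 0.0349])]
0.6 [0.13861959 0.53223252 0.2312849 ] [-1.79999635e+02 -9.89027514e-04  1.65400204e+02] 0.08544582844271603 0.0187
```

View pics/scene.png

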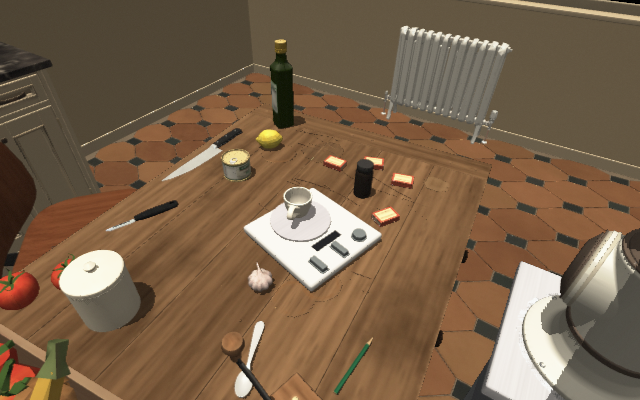

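View pics/top.png

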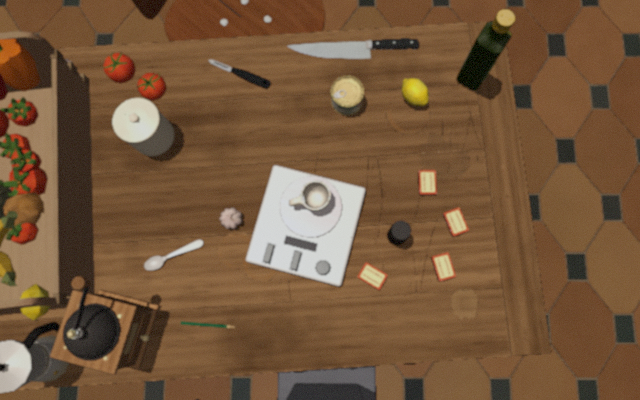

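The pictures show the scale with the round button at its right end, at scene pixel (358,235) and top pixel (323,268). The spice jar and matchbox are to its right and the cup is at the back. Both cameras put round_top at about (0.469, -0.008, 0.037). That fits the scale's origin with a yaw of about -16° and the stated 36 mm height. I'll move above it with the gripper shut.

servo_tool(
  moves=[
    [[0,0,0],[-0.012,-0.011,0],0],
    [[0,0,0],[-0.0228,-0.022,0],0],
    [[0,0,0],[-0.0228,-0.022,0],0],
    [[0,0,0],[-0.0228,-0.022,0],0],
    [[0,0,0],[-0.0228,-0.022,0],0],
    [[0,0,0],[-0.0228,-0.022,0],0],
    [[0,0,0],[-0.0228,-0.022,0],0],
    [[0,0,0],[-0.0228,-0.022,0],0],
    [[0,0,0],[-0.0228,-0.022,0],0],
    [[0,0,0],[-0.0228,-0.022,0],0],
    [[0,0,0],[-0.0228,-0.022,0],0],
  ],
)

```text
time: 1.7
ee_pos: [0.313, 0.2463, 0.2314]
tcp_rot: [180.0, 0.0, 165.4]
wrist_force: [0.6, 0.1, -0.2]
opening: 0.0001
grasp_force: 0.0
```

servo_tool(
  moves=[
    [[0,0,0],[-0.0228,-0.022,0.01],0],
    [[0,0,0],[-0.0228,-0.022,0.01],0],
    [[0,0,0],[-0.0228,-0.022,0.01],0],
    [[0,0,0],[-0.0228,-0.022,0.01],0],
    [[0,0,0],[-0.0228,-0.022,0.02],0],
    [[0,0,0],[-0.0228,-0.022,0.02],0],
    [[0,0,0],[-0.0228,-0.022,0.02],0],
    [[0,0,0],[-0.0228,-0.022,0.02],0],
    [[0,0,0],[-0.02,-0.02,0.01],0],
    [[0,0,0],[-0.01,-0.01,0.01],0],
    [[0,0,0],[0,0,0],0],
    [[0,0,0],[0,0,0],0],
  ],
)

```text
time: 2.9
ee_pos: [0.4658, -0.0045, 0.0915]
tcp_rot: [180.0, -0.0, 165.4]
wrist_force: [-0.2, 0.1, 0.2]
opening: -0.0001
grasp_force: 0.0
```

Run:
```python
from h import *
out=[]
for c,(u,v) in(("scene",(350,235)),("top",(320,260))):
    im,d=camera(c); out.append(cv2.resize(im[v-50:v+50,u-50:u+50,::-1],(400,400),interpolation=cv2.INTER_CUBIC))
    K=calibration(c); 
    for P in([.470,-.0075,.036],[.4658,-.0045,.036]):
        q=K["camera_matrix"]@(np.array(K["R"])@P+K["t"]); print(c,(q[:2]/q[2]-[u-50,v-50])*4)
cv2.imwrite("pics/z.png",np.hstack(out))
```

```text
scene [233.6251737  189.87399414]
scene [237.96862056 196.12102696]
top [210.7574466  223.36446848]
top [205.19849713 231.09374805]
```

View pics/z.png

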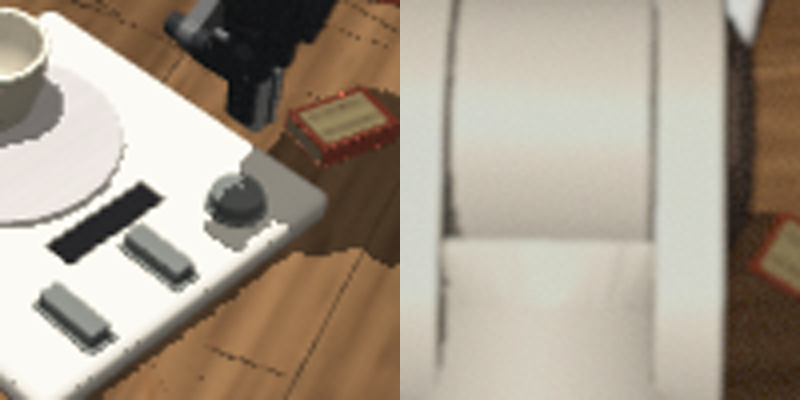

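The crop shows the fingertips above the round button, whose disc centre is at about crop pixel (238,194). That is within 2 to 3 mm of the TCP's ground position. I'll apply a small correction and descend to just above the disc.

servo_tool(
  moves=[
    [[0,0,0],[-0.002,-0.0005,0.01],0],
    [[0,0,0],[0,0,0.01],0],
    [[0,0,0],[0,0,0.01],0],
    [[0,0,0],[0,0,0.01],0],
    [[0,0,0],[0,0,0.006],0],
    [[0,0,0],[0,0,0.003],0],
    [[0,0,0],[0,0,0.002],0],
    [[0,0,0],[0,0,0],0],
    [[0,0,0],[0,0,0],0],
  ],
)

```text
time: 3.9
ee_pos: [0.4683, -0.0057, 0.0406]
tcp_rot: [180.0, 0.0, 165.4]
wrist_force: [-0.3, -0.3, 0.6]
opening: -0.0001
grasp_force: 0.0
```

servo_tool(
  moves=[
    [[0,0,0],[0,0,0.001],0],
    [[0,0,0],[0,0,0.001],0],
    [[0,0,0],[0,0,0.001],0],
    [[0,0,0],[0,0,0.001],0],
    [[0,0,0],[0,0,0.001],0],
    [[0,0,0],[0,0,0.001],0],
    [[0,0,0],[0,0,0.001],0],
    [[0,0,0],[0,0,0.001],0],
    [[0,0,0],[0,0,0],0],
  ],
)

```text
time: 4.8
ee_pos: [0.4681, -0.0057, 0.0323]
tcp_rot: [180.0, 0.0, 165.4]
wrist_force: [0.1, 0.5, 2.0]
opening: 0.0
grasp_force: 1.3
```

Contact is confirmed: 2 N at about 3.7 mm of travel. I'll go on to the end stop at z = 0.030.

servo_tool(
  moves=[
    [[0,0,0],[0,0,0.001],0],
    [[0,0,0],[0,0,0.0008],0],
    [[0,0,0],[0,0,0.0005],0],
    [[0,0,0],[0,0,0.0002],0],
    [[0,0,0],[0,0,0],0],
    [[0,0,0],[0,0,0],0],
  ],
)

```text
time: 5.4
ee_pos: [0.4681, -0.0057, 0.03]
tcp_rot: [180.0, 0.0, 165.4]
wrist_force: [-1.8, -0.2, 4.9]
opening: -0.0001
grasp_force: 2.6
```

servo_tool(
  moves=[
    [[0,0,0],[0,0,0.0003],0],
    [[0,0,0],[0,0,0],0],
    [[0,0,0],[0,0,0],0],
    [[0,0,0],[0,0,0],0],
    [[0,0,0],[0,0,0],0],
    [[0,0,0],[0,0,0],0],
    [[0,0,0],[0,0,0],0],
    [[0,0,0],[0,0,0],0],
    [[0,0,0],[0,0,0],0],
    [[0,0,0],[0,0,0],0],
    [[0,0,0],[0,0,0],0],
    [[0,0,0],[0,0,0],0],
  ],
)

```text
time: 6.6
ee_pos: [0.4682, -0.0056, 0.0299]
tcp_rot: [180.0, 0.0, 165.4]
wrist_force: [-3.1, -1.2, 8.0]
opening: 0.0001
grasp_force: 3.7
```

servo_tool(
  moves=[
    [[0,0,0],[0,0,0],0],
    [[0,0,0],[0,0,0],0],
    [[0,0,0],[0,0,0],0],
    [[0,0,0],[0,0,0],0],
    [[0,0,0],[0,0,0],0],
    [[0,0,0],[0,0,0],0],
    [[0,0,0],[0,0,0],0],
    [[0,0,0],[0,0,0],0],
    [[0,0,0],[0,0,0],0],
    [[0,0,0],[0,0,0],0],
    [[0,0,0],[0,0,0],0],
    [[0,0,0],[0,0,0],0],
  ],
)

```text
time: 7.8
ee_pos: [0.4681, -0.0057, 0.0299]
tcp_rot: [180.0, 0.0, 165.4]
wrist_force: [-2.9, -0.8, 7.1]
opening: -0.0001
grasp_force: 3.7
```

The button is at its end stop, with about 7 N on it, and has been held for 2.4 s. I'll hold a little longer, then withdraw.

servo_tool(
  moves=[
    [[0,0,0],[0,0,0],0],
    [[0,0,0],[0,0,0],0],
    [[0,0,0],[0,0,0],0],
    [[0,0,0],[0,0,-0.002],0],
    [[0,0,0],[0,0,-0.003],0],
    [[0,0,0],[0,0,-0.005],0],
    [[0,0,0],[0,0,-0.01],0],
    [[0,0,0],[0,0,-0.02],0],
    [[0,0,0],[0,0,-0.03],0],
    [[0,0,0],[0,0,-0.03],0],
    [[0,0,0],[0,0,-0.02],0],
  ],
)

```text
time: 8.9
ee_pos: [0.4685, -0.0057, 0.1522]
tcp_rot: [180.0, 0.1, 165.4]
wrist_force: [0.2, 0.2, -0.4]
opening: -0.0003
grasp_force: 0.0
```

servo_tool(
  moves=[
    [[0,0,0],[0.02,0,-0.02],0],
    [[0,0,0],[0.02,0,-0.02],0],
    [[0,0,0],[0.02,0,-0.01],0],
    [[0,0,0],[0.02,0,0],0],
    [[0,0,0],[0.02,0,0],0],
    [[0,0,0],[0.01,0,0],0],
    [[0,0,0],[0,0,0],0],
    [[0,0,0],[0,0,0],0],
  ],
)

```text
time: 9.7
ee_pos: [0.3621, 0.022, 0.1997]
tcp_rot: [180.0, 0.0, 165.4]
wrist_force: [0.4, -0.4, 0.3]
opening: 0.0001
grasp_force: 0.0
```

Run:
```python
from h import *
im,d=camera("scene"); cv2.imwrite("pics/end.png",cv2.resize(im[150:310,210:430,::-1],None,fx=3,fy=3))
K=calibration("scene");print(get_obs()["ee_pos"],get_obs()["wrist_force"],[(r["score"],w(r["xyz"],"scene")) for r in mark_of("round_top","scene")[:1]],[w(r["xyz"],"scene") for r in mark_of("cup","scene")[:1]])
```

```text
[0.36221654 0.02195415 0.19954645] [ 0.00070204 -0.40868746 -0.02101065] [(0.59, array([ 0.47061399, -0.00777743,  0.03826775]))] [array([0.61732364, 0.02055026, 0.03488354])]
```

View pics/end.png

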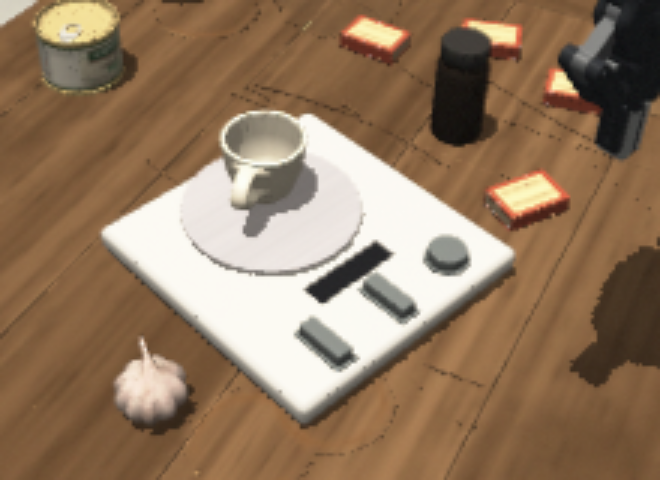

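The final picture shows the round button up again at crop pixel (447,253). The cup, garlic, matchbox and spice jar are where they were, and the gripper is clear.

```bash
python3 -c "
from workcell import *
print(job_done())"
```

```text
the job is handed in; nothing more can be done
None
```

The round button was pressed to its end stop, held down for more than 2 s and released, and the arm withdrew with nothing else touched; the job is handed in.

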